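# Slide the drilled plate out over the pedalboard's edge

### The arm

A 6-joint arm with a two-finger parallel gripper is mounted at the origin on the work surface. World frame = base frame: x ahead of the robot, y to its left, z up, the work surface at z = 0. Lengths are in mm, angles in rad, forces in N, time in s.
With the tool pointing down it reaches from about 275 to 725 mm from the base axis. Payload 5.6 kg.
Tool frame: the origin (TCP) lies at the very end of the fingers, on their centre line; the grasp point (between the pads) lies 19 mm behind it; z points along the fingers, y is the line along which they close (so a half turn about z gives the same grasp; the last joint's range is limited). The gripper opens to 85 mm and grips with 20 to 120 N. Pads are 22 mm wide; open, the fingers measure 114 mm over their backs; the gripper's body (76 mm by 85 mm) begins 54 mm behind the grasp point. The pads swing forward as they close: fully open they stand 13 mm farther back than shut.
Start: joints at [1.536, 0.255, 0.108, 0, -1.424, -0.285], TCP at [172.88, 522.116, 203.283] pointing down, gripper open.
Joint ranges: [-2.95, 2.95], [-1.21, 1.97], [-1.09, 1.5], [-2.87, 1.71], [-2.94, -0.07], [-3.05, 3.05]. Speed limits (rad/s): [2.57, 2.57, 3.14, 3.14, 3.14, 3.14].

### API

Orientations are given as a rotation vector (axis times angle).
In Python, from station import arm gives the robot as it stands.
- The arm moves only by the tool move_arm, never from a script. Its argument "deltas" is a list of rows, each an object of numbers: "x", "y", "z": the shift along the world's x, y, z in m; "ax", "ay", "az": the turn, a rotation vector about the world's x, y, z in rad; "jaw": the finger opening in m, from 0 to 0.0854. In form: [{"x": .., "y": .., "z": .., "ax": .., "ay": .., "az": .., "jaw": ..}, ...]. A call has 1 to 10 rows; each row shifts and turns the commanded pose from where the row before left it; what a row does not reach is not made up. A row lasts 1/8 s, in which the tool goes at most 62.5 mm and 10.7 degrees, less where a joint would pass 70% of its speed; a pose out of reach is approached as far as the arm can. A call is refused whole if a number of a shift passes 0.0625 or a number of a turn 0.188, either way. A call with a gripper value outside its range is refused whole. The fingers move at their own pace and stop on an object; "newtons" is the grip in N (left out, the last holds). Time passes only in rows, so rows that do not move let the fingers close. It gives the time, the measured TCP pose, the force, the opening and the grip force at its end, in the units of the state.
- arm.get_state(): the state, without advancing time (a new reading comes with each control period).
- arm.capture(name): name is "scene" or "side" or "wrist"; returns (picture, depth): 480x640x3 uint8, blue, green, red; 480x640 float32, mm along the optical axis (not along the pixel's ray), 0 where there is no reading.
- arm.camera_info(name): a dict with "fx", "fy", "cx", "cy" (pixels), "view" (4x4, takes a point from world to camera coordinates). Camera axes: x right, y down, z forward; pixel columns grow to the right and rows downward; lengths in mm; the calibration is good to about 2 mm. A picture is of the moment at which its call begins: read the wrist's pose just before it. camera_info takes no time and is no camera call; for the wrist camera it gives the pose at the moment of the call.
- arm.job_done(): hands the job in; it is judged then, once.
Trained networks look in the newest picture that a camera, given by its name, has taken for a name from the list of things; names that differ only in an ending like _2 or _b are one class to them, and where a whole thing is asked for, a point or a joint stands for the part that bears it (a point fixed in the world has none). Each returns a list of dicts, best first, with "p" (0 to 1); they miss things now and then, are a little off and sometimes report something else, mostly with a low value. They report only what shows in the picture. A call takes as long as a camera call. They do not tell look-alikes from the thing itself.
- arm.find_in(camera, label): "at" ([column, row] in pixels, amid what is visible of it).
- arm.mark_of(camera, label): "at" ([column, row] in pixels: a listed point, or the origin of a listed thing).
The state is a dict: "t": time; "q": joint angles; "qvel": joint speeds; "joint_efforts": joint torques, N m; "position": TCP position; "tcp_rot": TCP orientation; "force": force on the tool from outside, world axes, zero at the start; "wrist_torque": the same for the moment, N m; "width": opening from 0.0 (shut) to 1.0 (fully open); "finger_force": force on a finger pad.
Only numpy, scipy, OpenCV 4.12 (cv2) and the standard library are available. Lean on these libraries where they do the work, as an engineer would, in place of code of your own. Each camera call takes 0.05 s, during which the arm holds its last target. There are 200 camera calls.

### The job

Push the flat drilled aluminium plate across the plywood pedalboard until its end with the row of screw holes sticks out 30 mm past the board's far edge, square to that edge, so that screws can be put in from below. Only push it along with your fingers: never pick it up or tip it. Leave the other things where they are.

Things in the scene. Friction and masses are not known exactly. Their poses are not given: they have to be found in the camera images.
- board: Fixed bare plywood pedalboard standing on the white bench: flat top 280 mm (its x) by 420 mm (its y), top face 60 mm above the bench; the top is 18 mm thick on two cheeks and does not move when pushed. Origin: centre of its footprint at bench height. Its x axis is level and points square out over its far edge (away from the robot, turned up to about 0.45 rad), y lies along that edge, z up.
- edge (a point): Middle of the pedalboard's far top edge (140 mm along the board's x from its origin, at the height of the top face); axes as the board's.
- plate: Loose flat aluminium plate lying on the pedalboard, 120 mm (its x) by 100 mm (its y) by 6 mm thick, about 190 g. A row of four 7 mm dark screw holes across its y lies 15 mm from its +x end, the end nearer the board's far edge. Starts 40 to 100 mm short of that edge and turned up to 0.3 rad from square. Origin: centre of its underside; x points towards the end with the holes, z up. It slides with ordinary friction and stays where it is left.
- plate_front (a point): Middle of the plate's +x end (the end with the row of holes), on its underside: 60 mm along the plate's x from its origin. Its distance past edge along the board's x is the overhang.
- slide_mid (a point): Centre, half-way up, of the loose chrome guitar slide: a tube 28 mm across and 65 mm tall standing upright near one side of the pedalboard. Bystander.
- pick_holder: Loose yellow plastic pick holder with a steel spring clip and two picks sticking out of the top, 34 x 26 mm and 54 mm tall, standing near the other side of the pedalboard (which side varies). Origin: centre of its underside. Bystander.
- looper: Loose silver looper pedal, 120 x 72 mm and 60 mm tall with its footswitch, on the bench to the left of the pedalboard. Origin: centre of its underside. Bystander.
- spanner: Loose stainless spanner, 160 mm long, lying on the bench to the right of the pedalboard. Bystander.
Not all that is in view belongs to the job. What is shaped like the plate but blue or purple is not meant.

How it is judged:
By the outcome, as a careful person would: the job done as asked, in the order asked, and still so for the second after the job is handed in, with the robot touching nothing.
It also fails if it takes over 42 s, if anything falls off the work surface, if the arm or the gripper's body presses on something with over 40 N, if the wrist force passes 120 N, or if a joint passes its speed limit or range.

## Working session

There is one attempt and no reset: what is moved stays moved. The work goes in short steps, Python scripts to look and compute and a tool call to move; the robot and the scene stay as the last step left them, time stands still between calls to the robot, and variables do not carry over. Pictures are saved under pics/ and viewed, at most 10 in all, crops included, and the job is handed in when it is done.

Besides the shell and the picture viewer there is one more tool, called after "Call:" as name([rows], argument=value, ...), one row to a line, values as JSON. move_arm: Moves the arm, as the interface text tells. Its arguments: {"type":"object","properties":{"deltas":{"type":"array"},"newtons":{"type":"number"}},"required":["deltas"]}

```bash
mkdir -p pics
cat > h.py <<'E'
from station import arm
import numpy as np, cv2
def world(info,u,v,d):
    p=np.array([(u-info['cx'])/info['fx']*d,(v-info['cy'])/info['fy']*d,d,1.0])
    return (np.linalg.inv(np.array(info['view']))@p)[:3]
def cloud(info,D):
    v,u=np.mgrid[0:480,0:640]
    P=np.stack([(u-info['cx'])/info['fx']*D,(v-info['cy'])/info['fy']*D,D,np.ones_like(D)],-1)
    return (P@np.linalg.inv(np.array(info['view'])).T)[...,:3]
def onplane(info,u,v,z):
    T=np.linalg.inv(np.array(info['view']));r=T[:3,:3]@[(u-info['cx'])/info['fx'],(v-info['cy'])/info['fy'],1]
    o=T[:3,3];return o+r*(z-o[2])/r[2]
E
python3 - <<'E'
from h import *
for c in ['scene','side']:
    I,D=arm.capture(c);cv2.imwrite(f'pics/{c}0.png',I);np.savez(f'{c}0.npz',I=I,D=D)
    info=arm.camera_info(c);print(c,np.linalg.inv(np.array(info['view']))[:3,3].round())
    for l in ['plate','board','slide_mid','pick_holder','looper','spanner']:
        r=arm.mark_of(c,l)
        print(l,[(np.round(x['at']).tolist(),round(x['p'],2)) for x in r[:3]])
E
```

```text
scene [ 951. -423. 1040.]
plate [([359.0, 347.0], 0.93), ([238.0, 348.0], 0.73), ([198.0, 264.0], 0.58)]
board [([305.0, 238.0], 0.83)]
slide_mid [([259.0, 271.0], 0.71)]
pick_holder [([330.0, 182.0], 0.69)]
looper [([400.0, 153.0], 0.75)]
spanner [([156.0, 342.0], 0.62)]
side [ -37. -684.  752.]
plate [([413.0, 235.0], 0.95), ([302.0, 242.0], 0.94), ([417.0, 321.0], 0.82)]
board [([294.0, 258.0], 0.87)]
slide_mid [([350.0, 265.0], 0.84)]
pick_holder [([234.0, 219.0], 0.48)]
looper [([213.0, 193.0], 0.59)]
spanner [([407.0, 397.0], 0.63)]
```

View pics/scene0.png

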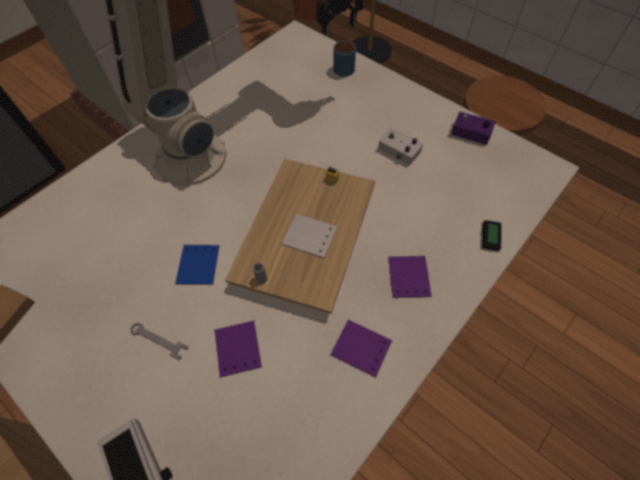

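View pics/side0.png

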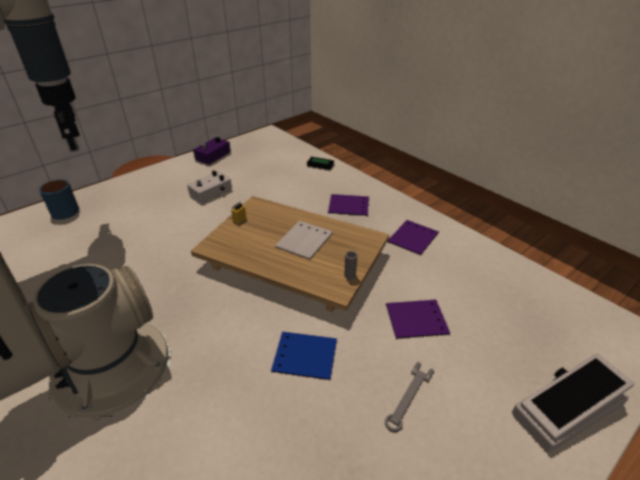

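In the scene view, the candidates shaped like the plate are silver on the board (310,235), blue (198,264), and purple (410,277), (238,348) and (361,347). The silver one fits: it is aluminium, lies on the plywood, and has its hole row towards the far edge. Next I'll measure it and confirm in a crop.

```bash
cat >> h.py <<'E'
def rect(pts):
    r=cv2.minAreaRect(pts.astype(np.float32));return r
def measure(c,I,D,info):
    P=cloud(info,D);z=P[...,2]
    hsv=cv2.cvtColor(I,cv2.COLOR_BGR2HSV)
    near=(D>0)&(P[...,0]>200)&(P[...,0]<800)&(abs(P[...,1])<400)
    top=near&(z>50)&(z<78)
    n,l,s,_=cv2.connectedComponentsWithStats(top.astype(np.uint8))
    k=1+np.argmax(s[1:,4]);m=(l==k)
    return P,hsv,m
E
python3 - <<'E'
from h import *
for c in ['scene','side']:
    f=np.load(f'{c}0.npz');I,D=f['I'],f['D'];info=arm.camera_info(c)
    P,hsv,m=measure(c,I,D,info)
    print(c,m.sum(),'z med',np.median(P[m][:,2]),'board rect',rect(P[m][:,:2]))
    u,v=(310,235) if c=='scene' else (303,239)
    print('hsv plate',hsv[v,u],P[v,u].round(1),'wood',hsv[v,u-50],P[v,u-50].round(1))
    pl=m&(hsv[...,1]<60)
    n,l,s,_=cv2.connectedComponentsWithStats(pl.astype(np.uint8));k=l[v,u]
    pm=l==k;print('plate',pm.sum(),rect(P[pm][:,:2]),np.median(P[pm][:,2]))
    for lab in ['slide_mid','pick_holder','looper','plate_front','edge']:
        for x in arm.mark_of(c,lab)[:2]:
            a=x['at'];print(lab,round(x['p'],2),onplane(info,*a,{'slide_mid':92,'looper':0,}.get(lab,60)).round(1))
I=cv2.imread('pics/scene0.png')[150:320,220:400];cv2.imwrite('pics/crop0.png',cv2.resize(I,None,fx=3.3,fy=3.3,interpolation=cv2.INTER_CUBIC))
E
```

```text
scene 13739 z med 60.30674632303328 board rect ((480.09228515625, 13.999740600585938), (281.179931640625, 424.3966064453125), 22.799409866333008)
hsv plate [ 10  42 139] [513.4  -1.7  70. ] wood [ 15 114 127] [407.7 -83.4  60.4]
plate 1432 ((509.6283874511719, -0.621734619140625), (118.70409393310547, 100.87289428710938), 20.11947250366211) 65.99770171750413
slide_mid 0.71 [ 498.3 -169.2   92. ]
pick_holder 0.69 [432.  172.6  60. ]
looper 0.75 [495.1 442.4   0. ]
plate_front 0.94 [564.5  20.1  60. ]
plate_front 0.89 [ 311.7 -203.3   60. ]
edge 0.76 [606.   63.4  60. ]
side 11896 z med 60.08524073366772 board rect ((477.6376953125, 14.812973022460938), (285.271728515625, 423.7164611816406), 23.109819412231445)
hsv plate [ 13  45 158] [502.8  -2.6  66.7] wood [ 16 132 149] [412.   88.1  60.1]
plate 1129 ((506.27655029296875, -2.2687149047851562), (120.96857452392578, 98.56291961669922), 20.22330665588379) 65.86408900335607
slide_mid 0.84 [ 502.2 -170.3   92. ]
pick_holder 0.48 [422.6 193.4  60. ]
looper 0.59 [489.9 438.1   0. ]
plate_front 0.77 [ 253.7 -226.    60. ]
plate_front 0.77 [ 559.1 -385.4   60. ]
edge 0.61 [596.   50.7  60. ]
```

View pics/crop0.png

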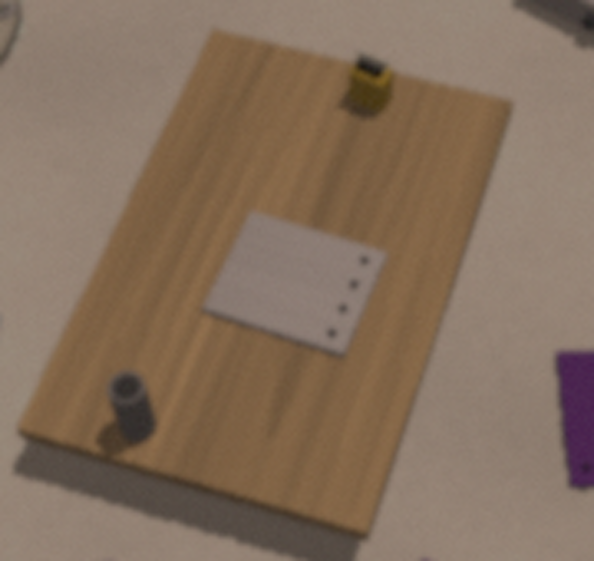

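The crop shows the silver plate, its four holes at right (364,260)–(331,333) facing the board's far edge. The slide is at lower left (130,405) and the pick holder at top (370,85), both well clear of the push lane.

Run:
```python
from h import *
from scipy.spatial.transform import Rotation as R
s=arm.get_state();print(s['t'],s['position'],s['width']);M=R.from_rotvec(s['tcp_rot']).as_matrix();print(M.round(3))
a=np.arctan2(M[1,1],M[0,1]);print('tool y yaw',a,'q',np.round(s['q'],2))
for t in (np.radians(23)+np.pi/2,np.radians(23)-np.pi/2): print('turn',(t-a+np.pi)%(2*np.pi)-np.pi)
```

```text
1.2 [172.90174353 522.12065842 203.2928823 ] 0.9973719183825509
[[ 0.949 -0.314  0.   ]
 [-0.314 -0.949  0.   ]
 [-0.    -0.    -1.   ]]
tool y yaw -1.8906487023474992 q [ 1.54  0.26  0.11  0.   -1.42 -0.28]
turn -2.420314550078495
turn 0.7212781035112981
```

Call:
move_arm([
  {"x": 0.0247, "y": -0.0561, "z": 0, "az": 0.0721, "jaw": 0.06},
  {"x": 0.0247, "y": -0.0561, "z": 0, "az": 0.0721, "jaw": 0.06},
  {"x": 0.0247, "y": -0.0561, "z": 0, "az": 0.0721, "jaw": 0.06},
  {"x": 0.0247, "y": -0.0561, "z": 0, "az": 0.0721, "jaw": 0.06},
  {"x": 0.0247, "y": -0.0561, "z": 0, "az": 0.0721, "jaw": 0.06},
  {"x": 0.0247, "y": -0.0561, "z": 0, "az": 0.0721, "jaw": 0.06},
  {"x": 0.0247, "y": -0.0561, "z": 0, "az": 0.0721, "jaw": 0.06},
  {"x": 0.0247, "y": -0.0561, "z": 0, "az": 0.0721, "jaw": 0.06},
  {"x": 0.0247, "y": -0.0561, "z": 0, "az": 0.0721, "jaw": 0.06},
  {"x": 0.0247, "y": -0.0561, "z": 0, "az": 0.0721, "jaw": 0.06},
])

```text
$.deltas[0]: bad value
```

Call:
move_arm([
  {"z": -0.04},
  {"z": -0.04},
  {},
])

```text
$.deltas[0]: bad value
```

Call:
move_arm([
  {"x": 0.0247, "y": -0.0561, "z": 0.0, "ax": 0.0, "ay": 0.0, "az": 0.0721, "jaw": 0.06},
  {"x": 0.0247, "y": -0.0561, "z": 0.0, "ax": 0.0, "ay": 0.0, "az": 0.0721, "jaw": 0.06},
  {"x": 0.0247, "y": -0.0561, "z": 0.0, "ax": 0.0, "ay": 0.0, "az": 0.0721, "jaw": 0.06},
  {"x": 0.0247, "y": -0.0561, "z": 0.0, "ax": 0.0, "ay": 0.0, "az": 0.0721, "jaw": 0.06},
  {"x": 0.0247, "y": -0.0561, "z": 0.0, "ax": 0.0, "ay": 0.0, "az": 0.0721, "jaw": 0.06},
  {"x": 0.0247, "y": -0.0561, "z": 0.0, "ax": 0.0, "ay": 0.0, "az": 0.0721, "jaw": 0.06},
  {"x": 0.0247, "y": -0.0561, "z": 0.0, "ax": 0.0, "ay": 0.0, "az": 0.0721, "jaw": 0.06},
  {"x": 0.0247, "y": -0.0561, "z": 0.0, "ax": 0.0, "ay": 0.0, "az": 0.0721, "jaw": 0.06},
  {"x": 0.0247, "y": -0.0561, "z": 0.0, "ax": 0.0, "ay": 0.0, "az": 0.0721, "jaw": 0.06},
  {"x": 0.0247, "y": -0.0561, "z": 0.0, "ax": 0.0, "ay": 0.0, "az": 0.0721, "jaw": 0.06},
])

```text
t: 2.45
position: [420.5, -40.9, 203.7]
tcp_rot: [-3.078, -0.63, -0.002]
force: [1.8, 0.3, 0.4]
width: 0.699
finger_force: 0.0
```

Run:
```python
from h import *
info=arm.camera_info('wrist');I,D=arm.capture('wrist');cv2.imwrite('pics/w0.png',I);np.savez('w0.npz',I=I,D=D)
print(arm.get_state()['position'],(D>0).mean(),np.linalg.inv(np.array(info['view'])).round(2))
```

```text
[421.82843697 -47.13442057 203.25711574] 0.9959895833333333 [[ 3.9000e-01 -8.7000e-01 -2.9000e-01  4.9529e+02]
 [-9.2000e-01 -3.7000e-01 -1.3000e-01 -1.0050e+01]
 [ 0.0000e+00  3.2000e-01 -9.5000e-01  3.7431e+02]
 [ 0.0000e+00  0.0000e+00  0.0000e+00  1.0000e+00]]
```

View pics/w0.png

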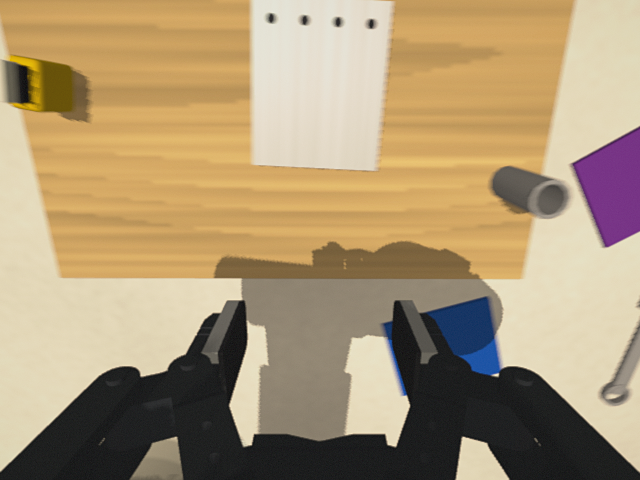

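The wrist view shows the plate's rear edge from (252,164) to (378,171), almost square. The board's near edge is at row 278 and the fingers straddle the plate's lane at (235,305) and (405,305).

```bash
cat >> h.py <<'E'
def wristmeas():
    info=arm.camera_info('wrist');I,D=arm.capture('wrist')
    np.savez('w.npz',I=I,D=D)
    return wm(I,D,info)
def edgefit(P,mask,u0,u1,side):  # fit line to top/bottom boundary of mask per column
    pts=[]
    for u in range(u0,u1):
        r=np.flatnonzero(mask[:,u])
        if len(r): pts.append((u,r.min()-.5 if side=='top' else r.max()+.5))
    return np.array(pts)
E
python3 - <<'E'
from h import *
info=arm.camera_info('wrist');I,D=arm.capture('wrist')
cv2.imwrite('pics/w1.png',I)
P=cloud(info,D);hsv=cv2.cvtColor(I,cv2.COLOR_BGR2HSV);z=P[...,2]
s=arm.get_state();print(s['t'],s['position'])
wood=(z>52)&(z<75)&(D>0)
b=edgefit(P,wood,90,200,'bot')
W=np.array([onplane(info,*p,60)[:2] for p in b]);vx,vy,x0,y0=cv2.fitLine(W.astype(np.float32),cv2.DIST_HUBER,0,.01,.01).ravel()
print('near edge yaw',np.degrees(np.arctan2(vy,vx)),x0,y0)
pl=(wood&(hsv[...,1]<60)).astype(np.uint8);n,l=cv2.connectedComponents(pl);pl=l==l[120,315]
b2=edgefit(P,pl,258,374,'bot')
W2=np.array([onplane(info,*p,66)[:2] for p in b2]);a=cv2.fitLine(W2.astype(np.float32),cv2.DIST_HUBER,0,.01,.01).ravel()
print('plate rear yaw',np.degrees(np.arctan2(a[1],a[0])),a[2:])
nrm=np.array([-vy,vx]);nrm*=np.sign(nrm[0]);print('nrm',nrm,'rear to near edge dist',(W2.mean(0)-[x0,y0])@nrm, 'rear mid',W2.mean(0), 'z plate',np.median(z[pl]))
bx=np.array([np.cos(np.radians(23)),np.sin(np.radians(23))]);print('tcp to rear',(W2.mean(0)-s['position'][:2])@bx,'lat',(W2.mean(0)-s['position'][:2])@[-bx[1],bx[0]])
E
```

```text
2.55 [420.75415953 -43.95440289 202.94450732]
near edge yaw 21.202364 185.2029 47.78479
plate rear yaw -69.81583 [449.34113  -16.883686]
nrm [ 0.36166304 -0.93230885] rear to near edge dist 171.23449634462673 rear mid [456.99304015 -30.44898995] z plate 65.83989492427048
tcp to rear 38.635050732305245 lat -1.7278605567320042
```

```bash
cat > wm.py <<'E'
from h import *
def lf(W):
    a=cv2.fitLine(np.float32(W),cv2.DIST_HUBER,0,.01,.01).ravel();d=a[:2]*(1 if a[1]>0 else -1);return d,a[2:]
def board(info,P,D,show=True):
    z=P[...,2];m=(z>52)&(z<63.5)&(D>0);m[300:]=0
    pts=[]
    for u in list(range(90,200))+list(range(480,510)):
        r=np.flatnonzero(m[:,u])
        if len(r): pts.append(onplane(info,u,r.max()+.5,60)[:2])
    return lf(pts)
def plate(info,P,D,hsv):
    z=P[...,2];m=((hsv[...,1]<60)&(z>60)&(z<70)&(D>0)).astype(np.uint8)
    m[300:]=0
    n,l,s,_=cv2.connectedComponentsWithStats(cv2.morphologyEx(m,cv2.MORPH_OPEN,np.ones((5,5))))
    m=l==1+np.argmax(s[1:,4]);us=np.flatnonzero(m.any(0));pts=[]
    for u in us[8:-8]:
        pts.append(onplane(info,u,np.flatnonzero(m[:,u]).max()+.5,66)[:2])
    L=[onplane(info,us[0]-.5,100,66)[:2],onplane(info,us[-1]+.5,100,66)[:2]]
    return lf(pts),m,pts
E
python3 - <<'E'
from wm import *
info=arm.camera_info('wrist');I,D=arm.capture('wrist')
P=cloud(info,D);hsv=cv2.cvtColor(I,cv2.COLOR_BGR2HSV);s=arm.get_state();print(s['t'],s['position'],s['force'])
d,p=board(info,P,D);print('board edge yaw',np.degrees(np.arctan2(d[1],d[0]))-90,p)
(e,q),m,pts=plate(info,P,D,hsv);print('plate yaw',np.degrees(np.arctan2(e[1],e[0]))-90,q,m.sum())
n=np.array([d[1],-d[0]]);print('n',n,'rear-near',(q-p)@n,'tcp-near',(s['position'][:2]-p)@n,'lateral',(q-s['position'][:2])@d)
E
```

```text
2.6 [420.13032651 -41.69610226 202.89732537] [ 0.06167912  0.54571652 -0.09855297]
board edge yaw 22.813202 [336.56485    -9.1480255]
plate yaw 20.081871 [453.44128  -27.999504] 21945
n [0.9217738  0.38772815] rear-near 100.424385 tcp-near 64.40866050130428 lateral -0.2904309259609299
```

Call:
move_arm([
  {"x": 0.0, "y": 0.0, "z": -0.05, "ax": 0.0, "ay": 0.0, "az": -0.004, "jaw": 0.06},
  {"x": 0.0, "y": 0.0, "z": -0.05, "ax": 0.0, "ay": 0.0, "az": 0.0, "jaw": 0.06},
  {"x": 0.0, "y": 0.0, "z": -0.025, "ax": 0.0, "ay": 0.0, "az": 0.0, "jaw": 0.06},
  {"x": 0.0, "y": 0.0, "z": -0.01, "ax": 0.0, "ay": 0.0, "az": 0.0, "jaw": 0.06},
  {"x": 0.0, "y": 0.0, "z": 0.0, "ax": 0.0, "ay": 0.0, "az": 0.0, "jaw": 0.06},
  {"x": 0.0, "y": 0.0, "z": 0.0, "ax": 0.0, "ay": 0.0, "az": 0.0, "jaw": 0.06},
])

```text
t: 3.35
position: [421.0, -38.4, 69.6]
tcp_rot: [3.079, 0.621, 0.004]
force: [-0.0, 0.1, -0.3]
width: 0.705
finger_force: 0.0
```

Call:
move_arm([
  {"x": 0.0, "y": 0.0, "z": -0.003, "ax": 0.0, "ay": 0.0, "az": 0.0, "jaw": 0.06},
  {"x": 0.0, "y": 0.0, "z": -0.002, "ax": 0.0, "ay": 0.0, "az": 0.0, "jaw": 0.06},
  {"x": 0.0, "y": 0.0, "z": 0.0, "ax": 0.0, "ay": 0.0, "az": 0.0, "jaw": 0.06},
])

```text
t: 3.72
position: [419.8, -38.9, 63.2]
tcp_rot: [3.08, 0.62, -0.0]
force: [-0.3, 0.8, -0.5]
width: 0.698
finger_force: 0.0
```

Call:
move_arm([
  {"x": 0.0, "y": 0.0, "z": -0.0015, "ax": 0.0, "ay": 0.0, "az": 0.0, "jaw": 0.06},
  {"x": 0.0, "y": 0.0, "z": -0.0015, "ax": 0.0, "ay": 0.0, "az": 0.0, "jaw": 0.06},
  {"x": 0.0, "y": 0.0, "z": 0.0, "ax": 0.0, "ay": 0.0, "az": 0.0, "jaw": 0.06},
])

```text
t: 4.1
position: [419.8, -38.9, 60.1]
tcp_rot: [-3.08, -0.62, 0.0]
force: [0.5, -0.4, -0.4]
width: 0.702
finger_force: 0.0
```

Call:
move_arm([
  {"x": 0.0, "y": 0.0, "z": -0.0015, "ax": 0.0, "ay": 0.0, "az": 0.0, "jaw": 0.06},
  {"x": 0.0, "y": 0.0, "z": 0.0, "ax": 0.0, "ay": 0.0, "az": 0.0, "jaw": 0.06},
])

```text
t: 4.35
position: [419.8, -38.9, 58.7]
tcp_rot: [-3.08, -0.62, 0.0]
force: [-0.0, 0.1, 0.6]
width: 0.699
finger_force: 0.0
```

Call:
move_arm([
  {"x": 0.0, "y": 0.0, "z": -0.0015, "ax": 0.0, "ay": 0.0, "az": 0.0, "jaw": 0.06},
  {"x": 0.0, "y": 0.0, "z": 0.0, "ax": 0.0, "ay": 0.0, "az": 0.0, "jaw": 0.06},
])

```text
t: 4.6
position: [419.8, -38.9, 57.1]
tcp_rot: [-3.08, -0.62, 0.0]
force: [-0.7, 0.1, -0.2]
width: 0.702
finger_force: 0.0
```

Call:
move_arm([
  {"x": 0.0, "y": 0.0, "z": -0.0015, "ax": 0.0, "ay": 0.0, "az": 0.0, "jaw": 0.06},
  {"x": 0.0, "y": 0.0, "z": 0.0, "ax": 0.0, "ay": 0.0, "az": 0.0, "jaw": 0.06},
])

```text
t: 4.85
position: [419.8, -38.9, 55.6]
tcp_rot: [-3.08, -0.62, 0.0]
force: [0.7, 0.3, -0.8]
width: 0.703
finger_force: 0.0
```

Call:
move_arm([
  {"x": 0.0, "y": 0.0, "z": -0.001, "ax": 0.0, "ay": 0.0, "az": 0.0, "jaw": 0.06},
  {"x": 0.0, "y": 0.0, "z": 0.0, "ax": 0.0, "ay": 0.0, "az": 0.0, "jaw": 0.06},
])

```text
t: 5.1
position: [419.8, -38.9, 54.7]
tcp_rot: [-3.08, -0.62, 0.0]
force: [0.2, 0.2, -0.1]
width: 0.7
finger_force: 0.0
```

Call:
move_arm([
  {"x": 0.0, "y": 0.0, "z": -0.001, "ax": 0.0, "ay": 0.0, "az": 0.0, "jaw": 0.06},
  {"x": 0.0, "y": 0.0, "z": 0.0, "ax": 0.0, "ay": 0.0, "az": 0.0, "jaw": 0.06},
])

```text
t: 5.35
position: [419.8, -38.9, 53.7]
tcp_rot: [-3.08, -0.62, 0.0]
force: [0.2, -0.1, 0.3]
width: 0.702
finger_force: 0.0
```

Call:
move_arm([
  {"x": 0.0, "y": 0.0, "z": -0.001, "ax": 0.0, "ay": 0.0, "az": 0.0, "jaw": 0.06},
  {"x": 0.0, "y": 0.0, "z": 0.0, "ax": 0.0, "ay": 0.0, "az": 0.0, "jaw": 0.06},
])

```text
t: 5.6
position: [419.8, -38.9, 52.7]
tcp_rot: [-3.08, -0.62, 0.0]
force: [-1.1, -0.5, 0.8]
width: 0.7
finger_force: 0.0
```

Run:
```python
from h import *
s=arm.get_state();print(s['position'],s['force'],s['t'])
info=arm.camera_info('side');I,D=arm.capture('side');
V=np.array(info['view'])@np.append(s['position'],1);u=int(info['fx']*V[0]/V[2]+info['cx']);v=int(info['fy']*V[1]/V[2]+info['cy']);print(u,v)
cv2.imwrite('pics/s1.png',cv2.resize(I[v-60:v+50,u-60:u+90],None,fx=5,fy=5,interpolation=cv2.INTER_CUBIC))
```

```text
[419.8268873 -38.8954257  52.6984068] [-1.05757302 -0.45963782  0.75103066] 5.6
286 264
```

View pics/s1.png

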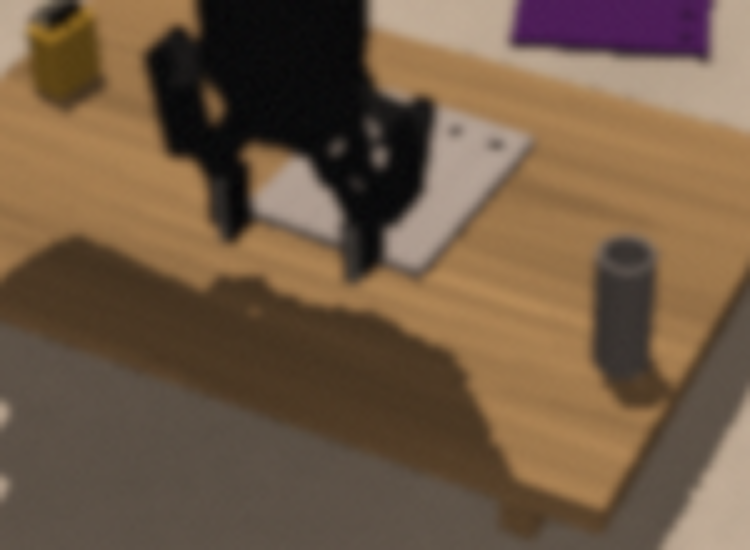

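The side crop shows both fingertips, at (230,235) and (360,275), just above the board behind the plate's rear edge. The bystanders are clear.

Call:
move_arm([
  {"x": 0.0, "y": 0.0, "z": -0.001, "ax": 0.0, "ay": 0.0, "az": 0.0, "jaw": 0.06},
  {"x": 0.0, "y": 0.0, "z": 0.0, "ax": 0.0, "ay": 0.0, "az": 0.0, "jaw": 0.06},
])

```text
t: 5.9
position: [419.8, -38.9, 51.7]
tcp_rot: [3.08, 0.62, -0.0]
force: [-0.0, 0.6, -0.3]
width: 0.7
finger_force: 0.0
```

Call:
move_arm([
  {"x": 0.0, "y": 0.0, "z": -0.001, "ax": 0.0, "ay": 0.0, "az": 0.0, "jaw": 0.06},
  {"x": 0.0, "y": 0.0, "z": 0.0, "ax": 0.0, "ay": 0.0, "az": 0.0, "jaw": 0.06},
])

```text
t: 6.15
position: [419.8, -38.9, 50.7]
tcp_rot: [-3.08, -0.62, 0.0]
force: [0.5, -0.4, 0.0]
width: 0.7
finger_force: 0.0
```

Call:
move_arm([
  {"x": 0.0, "y": 0.0, "z": -0.001, "ax": 0.0, "ay": 0.0, "az": 0.0, "jaw": 0.06},
  {"x": 0.0, "y": 0.0, "z": 0.0, "ax": 0.0, "ay": 0.0, "az": 0.0, "jaw": 0.06},
])

```text
t: 6.4
position: [419.8, -38.9, 49.7]
tcp_rot: [-3.08, -0.62, 0.0]
force: [-0.1, -0.9, 0.4]
width: 0.701
finger_force: 0.0
```

Call:
move_arm([
  {"x": 0.0, "y": 0.0, "z": -0.001, "ax": 0.0, "ay": 0.0, "az": 0.0, "jaw": 0.06},
  {"x": 0.0, "y": 0.0, "z": 0.0, "ax": 0.0, "ay": 0.0, "az": 0.0, "jaw": 0.06},
])

```text
t: 6.65
position: [419.8, -38.9, 48.7]
tcp_rot: [-3.08, -0.62, 0.0]
force: [-0.6, 0.1, 0.1]
width: 0.704
finger_force: 0.0
```

Call:
move_arm([
  {"x": 0.0, "y": 0.0, "z": -0.001, "ax": 0.0, "ay": 0.0, "az": 0.0, "jaw": 0.06},
  {"x": 0.0, "y": 0.0, "z": 0.0, "ax": 0.0, "ay": 0.0, "az": 0.0, "jaw": 0.06},
])

```text
t: 6.9
position: [419.8, -38.9, 47.7]
tcp_rot: [-3.08, -0.62, 0.0]
force: [-0.2, 0.1, -0.3]
width: 0.699
finger_force: 0.0
```

Run:
```python
from h import *
# fingertip depth from side camera: lowest black points near the tool
s=arm.get_state();info=arm.camera_info('side');I,D=arm.capture('side');P=cloud(info,D)
g=I.max(2)<50
near=(D>0)&g&(np.hypot(P[...,0]-s['position'][0],P[...,1]-s['position'][1])<75)&(P[...,2]<110)&(P[...,2]>50)
b=np.radians(22.85);Q=P[near]-[*s['position'][:2],0];bx=Q[:,0]*np.cos(b)+Q[:,1]*np.sin(b);by=-Q[:,0]*np.sin(b)+Q[:,1]*np.cos(b)
for lo,hi in ((-70,0),(0,70)):
    k=(by>lo)&(by<hi)&(Q[:,2]<90);print(k.sum(),'z pct',np.percentile(Q[k,2],[0,2,5,10]).round(1),'by',np.percentile(by[k],[2,50,98]).round(1),'bx',np.percentile(bx[k],[2,98]).round(1))
print(s['force'],s['position'])
```

```text
1 z pct [89. 89. 89. 89.] by [-34.5 -34.5 -34.5] bx [-6.3 -6.3]
7 z pct [66.9 69.1 72.5 78.2] by [ 9.9 31.4 33.1] bx [-8.1 61.9]
[-0.16780322  0.05351979 -0.34649808] [419.81834343 -38.90368213  47.69975711]
```

Call:
move_arm([
  {"x": 0.0, "y": 0.0, "z": -0.001, "ax": 0.0, "ay": 0.0, "az": 0.0, "jaw": 0.06},
  {"x": 0.0, "y": 0.0, "z": 0.0, "ax": 0.0, "ay": 0.0, "az": 0.0, "jaw": 0.06},
])

```text
t: 7.2
position: [419.8, -38.9, 46.7]
tcp_rot: [-3.08, -0.62, 0.0]
force: [0.0, 0.3, -0.3]
width: 0.7
finger_force: 0.0
```

Run:
```python
from h import *
s=arm.get_state();info=arm.camera_info('side');I,D=arm.capture('side');P=cloud(info,D)
u,v=286,264
C=I[v-40:v+20,u-45:u+55];cv2.imwrite('pics/s2.png',cv2.resize(C,None,fx=8,fy=8,interpolation=cv2.INTER_CUBIC))
I2,_=arm.capture('wrist');cv2.imwrite('pics/w2.png',I2)
print(s['force'],s['position'])
```

```text
[ 0.04904562  0.31741641 -0.2580979 ] [419.80803433 -38.89765709  46.69106451]
```

View pics/s2.png

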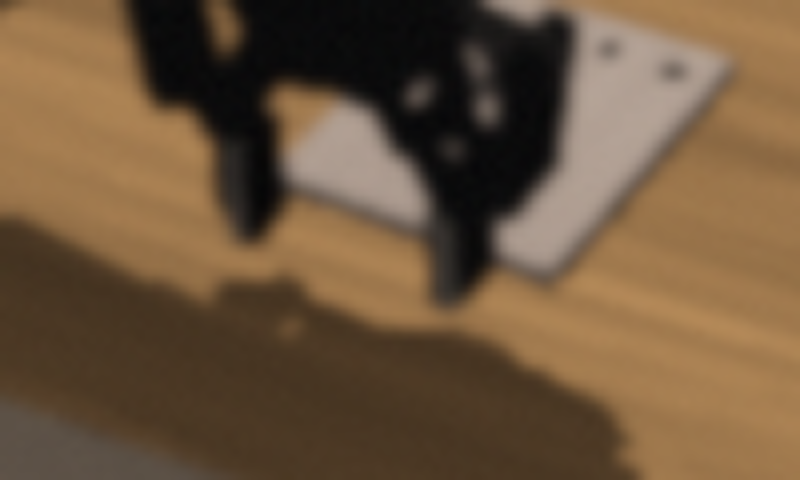

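View pics/w2.png

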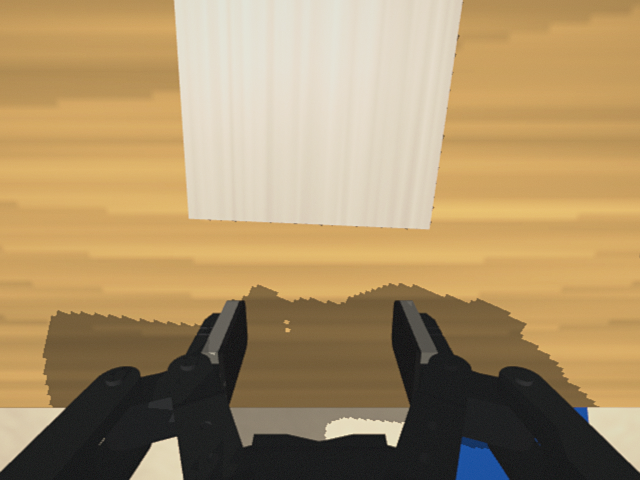

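Run:
```python
from h import *
s=arm.get_state();info=arm.camera_info('wrist');I,D=arm.capture('wrist');P=cloud(info,D)
b=np.radians(22.85)
for u,v in [(238,304),(232,310),(225,330),(400,304),(408,312),(415,330),(310,222),(310,260)]:
    p=P[v,u];q=p-s['position'];print(u,v,p.round(1),'bx',round(q[0]*np.cos(b)+q[1]*np.sin(b),1),'by',round(-q[0]*np.sin(b)+q[1]*np.cos(b),1))
```

```text
238 304 [417.4  -7.4  87.8] bx 10.0 by 30.0
232 310 [416.6  -6.2  91.8] bx 9.7 by 31.4
225 330 [417.5  -6.7 106.3] bx 10.3 by 30.6
400 304 [441.2 -64.8  87.3] bx 9.6 by -32.1
408 312 [442.1 -66.2  93.7] bx 9.8 by -33.8
415 330 [441.6 -66.3 104.9] bx 9.4 by -33.7
310 222 [452.3 -22.3  66.3] bx 36.3 by 2.7
310 260 [434.1 -29.7  59.9] bx 16.7 by 3.0
```

Run:
```python
from h import *
s=arm.get_state();info=arm.camera_info('wrist');I,D=arm.capture('wrist');P=cloud(info,D)
b=np.radians(22.85);q=P-s['position'];bx=q[...,0]*np.cos(b)+q[...,1]*np.sin(b);by=-q[...,0]*np.sin(b)+q[...,1]*np.cos(b)
for u in (230,236,241,397,402,408):
    print(u,[(v,int(I[v,u].max()),round(float(P[v,u,2]),1),round(float(bx[v,u]),1)) for v in range(294,312,2)])
i2=arm.camera_info('side');V=np.array(i2['view'])
I,D=arm.capture('side')
for by_ in (37,-37):
  for z in (47,57,67,77,87):
    w=s['position']*[1,1,0]+np.array([11*np.cos(b)-by_*np.sin(b),11*np.sin(b)+by_*np.cos(b),z]);c=V@np.append(w,1)
    print(by_,z,round(i2['fx']*c[0]/c[2]+i2['cx'],1),round(i2['fy']*c[1]/c[2]+i2['cy'],1))
```

```text
230 [(294, 220, 60.8, 0.3), (296, 216, 59.5, -1.4), (298, 210, 59.8, -2.3), (300, 130, 82.5, 8.9), (302, 99, 85.9, 9.8), (304, 101, 87.5, 9.8), (306, 104, 87.6, 9.0), (308, 102, 88.8, 8.8), (310, 102, 91.9, 9.7)]
236 [(294, 220, 60.2, -0.0), (296, 217, 60.0, -1.1), (298, 209, 59.7, -2.3), (300, 125, 82.6, 8.9), (302, 103, 85.0, 9.3), (304, 106, 86.8, 9.4), (306, 91, 88.2, 9.3), (308, 49, 89.8, 9.4), (310, 26, 91.3, 9.4)]
241 [(294, 220, 59.9, -0.2), (296, 220, 61.0, -0.6), (298, 190, 59.8, -2.3), (300, 99, 84.3, 9.8), (302, 27, 85.6, 9.6), (304, 32, 87.3, 9.7), (306, 28, 88.6, 9.6), (308, 25, 88.5, 8.6), (310, 24, 89.5, 8.4)]
397 [(294, 133, 59.8, -0.4), (296, 127, 58.9, -1.9), (298, 123, 60.3, -2.1), (300, 68, 83.5, 9.3), (302, 24, 86.0, 9.8), (304, 22, 86.7, 9.3), (306, 27, 87.0, 8.6), (308, 25, 87.5, 8.0), (310, 25, 86.3, 6.4)]
402 [(294, 134, 60.0, -0.2), (296, 128, 58.5, -2.0), (298, 123, 59.3, -2.7), (300, 95, 82.5, 8.7), (302, 90, 84.7, 9.1), (304, 90, 86.4, 9.1), (306, 65, 87.8, 9.0), (308, 42, 89.4, 9.1), (310, 24, 90.9, 9.0)]
408 [(294, 134, 60.2, -0.1), (296, 126, 59.8, -1.4), (298, 122, 59.5, -2.6), (300, 93, 83.4, 9.3), (302, 103, 85.4, 9.4), (304, 88, 86.9, 9.4), (306, 88, 88.8, 9.6), (308, 87, 90.1, 9.4), (310, 87, 91.0, 9.1)]
37 47 275.2 259.4
37 57 275.0 256.3
37 67 274.7 253.2
37 77 274.4 250.0
37 87 274.2 246.8
-37 47 301.9 268.3
-37 57 301.8 265.2
-37 67 301.7 262.0
-37 77 301.6 258.8
-37 87 301.5 255.6
```

Wrist depth and the side view agree that the fingertips are really at z≈82, about 36 mm behind the reported TCP. I'll keep descending slowly while watching the force.

Call:
move_arm([
  {"x": 0.0, "y": 0.0, "z": -0.004, "ax": 0.0, "ay": 0.0, "az": 0.0, "jaw": 0.06},
  {"x": 0.0, "y": 0.0, "z": -0.004, "ax": 0.0, "ay": 0.0, "az": 0.0, "jaw": 0.06},
  {"x": 0.0, "y": 0.0, "z": 0.0, "ax": 0.0, "ay": 0.0, "az": 0.0, "jaw": 0.06},
])

```text
t: 7.82
position: [419.5, -39.0, 38.3]
tcp_rot: [3.08, 0.62, -0.002]
force: [0.3, -0.8, -0.3]
width: 0.702
finger_force: 0.0
```

```bash
cat > tip.py <<'E'
from h import *
def tip():
    s=arm.get_state();info=arm.camera_info('wrist');I,D=arm.capture('wrist');P=cloud(info,D)
    zs=[]
    for u in (230,236,241,397,402,408):
        z=P[285:312,u,2];k=np.argmax(np.diff(z));zs.append(z[k+1:k+4].tolist())
    print('t',s['t'],'tcp z',s['position'][2].round(1),'F',np.round(s['force'],1),np.round(zs,1).tolist())
tip()
E
python3 tip.py
```

```text
t 7.825 tcp z 38.3 F [ 0.3 -0.8 -0.3] [[75.0, 75.8, 77.0], [75.0, 76.2, 77.0], [74.3, 76.2, 77.0], [74.5, 75.6, 76.8], [73.9, 76.6, 77.3], [208.7, 80.4, 81.3]]
```

Call:
move_arm([
  {"x": 0.0, "y": 0.0, "z": -0.004, "ax": 0.0, "ay": 0.0, "az": 0.0, "jaw": 0.06},
  {"x": 0.0, "y": 0.0, "z": -0.003, "ax": 0.0, "ay": 0.0, "az": 0.0, "jaw": 0.06},
  {"x": 0.0, "y": 0.0, "z": -0.001, "ax": 0.0, "ay": 0.0, "az": 0.0, "jaw": 0.06},
  {"x": 0.0, "y": 0.0, "z": 0.0, "ax": 0.0, "ay": 0.0, "az": 0.0, "jaw": 0.06},
])

```text
t: 8.38
position: [419.8, -38.9, 30.7]
tcp_rot: [3.08, 0.62, -0.0]
force: [-0.3, 0.2, 0.1]
width: 0.7
finger_force: 0.0
```

Call:
move_arm([
  {"x": 0.0, "y": 0.0, "z": -0.001, "ax": 0.0, "ay": 0.0, "az": 0.0, "jaw": 0.06},
  {"x": 0.0, "y": 0.0, "z": -0.001, "ax": 0.0, "ay": 0.0, "az": 0.0, "jaw": 0.06},
  {"x": 0.0, "y": 0.0, "z": 0.0, "ax": 0.0, "ay": 0.0, "az": 0.0, "jaw": 0.06},
])

```text
t: 8.75
position: [419.8, -38.9, 28.7]
tcp_rot: [-3.08, -0.62, 0.0]
force: [-0.8, -0.0, -0.0]
width: 0.701
finger_force: 0.0
```

```bash
python3 tip.py
```

```text
t 8.75 tcp z 28.7 F [-0.8 -0.  -0. ] [[64.5, 65.9, 68.2], [65.0, 66.3, 66.0], [66.0, 67.5, 67.2], [65.2, 66.7, 66.7], [65.5, 67.4, 66.8], [65.3, 66.4, 67.9]]
```

Call:
move_arm([
  {"x": 0.0, "y": 0.0, "z": -0.001, "ax": 0.0, "ay": 0.0, "az": 0.0, "jaw": 0.06},
  {"x": 0.0, "y": 0.0, "z": -0.001, "ax": 0.0, "ay": 0.0, "az": 0.0, "jaw": 0.06},
  {"x": 0.0, "y": 0.0, "z": 0.0, "ax": 0.0, "ay": 0.0, "az": 0.0, "jaw": 0.06},
])

```text
t: 9.18
position: [419.9, -38.9, 27.0]
tcp_rot: [3.08, 0.62, 0.0]
force: [-0.5, 0.8, 3.4]
width: 0.702
finger_force: 1.7
```

Call:
move_arm([
  {"x": 0.0, "y": 0.0, "z": -0.001, "ax": 0.0, "ay": 0.0, "az": 0.0, "jaw": 0.06},
  {"x": 0.0, "y": 0.0, "z": 0.0, "ax": 0.0, "ay": 0.0, "az": 0.0, "jaw": 0.06},
])

```text
t: 9.43
position: [420.0, -38.9, 26.9]
tcp_rot: [3.079, 0.62, 0.001]
force: [-5.5, 1.3, 13.8]
width: 0.702
finger_force: 7.0
```

Call:
move_arm([
  {"x": 0.0, "y": 0.0, "z": -0.001, "ax": 0.0, "ay": 0.0, "az": 0.0, "jaw": 0.06},
  {"x": 0.0, "y": 0.0, "z": 0.0, "ax": 0.0, "ay": 0.0, "az": 0.0, "jaw": 0.06},
])

```text
t: 9.68
position: [420.0, -38.9, 26.9]
tcp_rot: [3.079, 0.621, 0.001]
force: [-9.5, 2.2, 23.7]
width: 0.703
finger_force: 12.1
```

Call:
move_arm([
  {"x": 0.0, "y": 0.0, "z": 0.0038, "ax": 0.0, "ay": 0.0, "az": 0.0, "jaw": 0.06},
  {"x": 0.00737, "y": 0.0031, "z": 0.0, "ax": 0.0, "ay": 0.0, "az": 0.0, "jaw": 0.06},
  {"x": 0.00737, "y": 0.0031, "z": 0.0, "ax": 0.0, "ay": 0.0, "az": 0.0, "jaw": 0.06},
  {"x": 0.0046, "y": 0.00194, "z": 0.0, "ax": 0.0, "ay": 0.0, "az": 0.0, "jaw": 0.06},
  {"x": 0.0046, "y": 0.00194, "z": 0.0, "ax": 0.0, "ay": 0.0, "az": 0.0, "jaw": 0.06},
  {"x": 0.0046, "y": 0.00194, "z": 0.0, "ax": 0.0, "ay": 0.0, "az": 0.0, "jaw": 0.06},
  {"x": 0.0046, "y": 0.00194, "z": 0.0, "ax": 0.0, "ay": 0.0, "az": 0.0, "jaw": 0.06},
  {"x": 0.0046, "y": 0.00194, "z": 0.0, "ax": 0.0, "ay": 0.0, "az": 0.0, "jaw": 0.06},
  {"x": 0.0046, "y": 0.00194, "z": 0.0, "ax": 0.0, "ay": 0.0, "az": 0.0, "jaw": 0.06},
  {"x": 0.0, "y": 0.0, "z": 0.0, "ax": 0.0, "ay": 0.0, "az": 0.0, "jaw": 0.06},
])

```text
t: 10.92
position: [463.0, -20.8, 28.7]
tcp_rot: [3.08, 0.62, 0.001]
force: [0.9, 0.3, -0.1]
width: 0.701
finger_force: 0.0
```

```bash
cat > pm.py <<'E'
from wm import *
info=arm.camera_info('wrist');I,D=arm.capture('wrist');P=cloud(info,D);hsv=cv2.cvtColor(I,cv2.COLOR_BGR2HSV);s=arm.get_state()
print(s['t'],s['position'].round(1),np.round(s['force'],1))
cv2.imwrite('pics/w3.png',I)
m=(hsv[...,1]<60)&(P[...,2]>60)&(P[...,2]<70)&(D>0)
m=cv2.morphologyEx(m.astype(np.uint8),cv2.MORPH_OPEN,np.ones((5,5)))
n,l,st,_=cv2.connectedComponentsWithStats(m);m=l==1+np.argmax(st[1:,4])
us=np.flatnonzero(m.any(0));print('cols',us[0],us[-1],'rows',np.flatnonzero(m.any(1))[[0,-1]])
mid=range(255,385);W=[onplane(info,u,np.flatnonzero(m[:,u]).max()+.5,66)[:2] for u in mid if m[:,u].any()]
e,q=lf(W);b=np.radians(22.85);n=np.array([np.cos(b),np.sin(b)])
print('rear yaw',np.degrees(np.arctan2(e[1],e[0]))-90,'rear bx from tcp',(q-s['position'][:2])@n,'from near edge',(q-[336.56,-9.15])@n)
E
python3 pm.py
```

```text
10.975 [462.8 -20.8  28.8] [ 0.1 -0.3 -0.2]
cols 143 468 rows [  0 305]
rear yaw 22.78347 rear bx from tcp 9.546438297149859 from near edge 121.3678672764853
```

Call:
move_arm([
  {"x": 0.00553, "y": 0.00233, "z": 0.0, "ax": 0.0, "ay": 0.0, "az": 0.0, "jaw": 0.06},
  {"x": 0.00553, "y": 0.00233, "z": 0.0, "ax": 0.0, "ay": 0.0, "az": 0.0, "jaw": 0.06},
  {"x": 0.00553, "y": 0.00233, "z": 0.0, "ax": 0.0, "ay": 0.0, "az": 0.0, "jaw": 0.06},
  {"x": 0.00553, "y": 0.00233, "z": 0.0, "ax": 0.0, "ay": 0.0, "az": 0.0, "jaw": 0.06},
  {"x": 0.00553, "y": 0.00233, "z": 0.0, "ax": 0.0, "ay": 0.0, "az": 0.0, "jaw": 0.06},
  {"x": 0.00553, "y": 0.00233, "z": 0.0, "ax": 0.0, "ay": 0.0, "az": 0.0, "jaw": 0.06},
  {"x": 0.00553, "y": 0.00233, "z": 0.0, "ax": 0.0, "ay": 0.0, "az": 0.0, "jaw": 0.06},
  {"x": 0.00553, "y": 0.00233, "z": 0.0, "ax": 0.0, "ay": 0.0, "az": 0.0, "jaw": 0.06},
  {"x": 0.00553, "y": 0.00233, "z": 0.0, "ax": 0.0, "ay": 0.0, "az": 0.0, "jaw": 0.06},
  {"x": 0.00553, "y": 0.00233, "z": 0.0, "ax": 0.0, "ay": 0.0, "az": 0.0, "jaw": 0.06},
])

```text
t: 12.22
position: [517.9, 2.4, 28.6]
tcp_rot: [3.08, 0.62, 0.0]
force: [-3.2, -1.9, 3.7]
width: 0.702
finger_force: 2.1
```

Call:
move_arm([
  {"x": 0.0, "y": 0.0, "z": 0.0, "ax": 0.0, "ay": 0.0, "az": 0.0, "jaw": 0.06},
  {"x": 0.0, "y": 0.0, "z": 0.0, "ax": 0.0, "ay": 0.0, "az": 0.0, "jaw": 0.06},
])

```text
t: 12.48
position: [518.3, 2.7, 28.6]
tcp_rot: [-3.079, -0.62, -0.003]
force: [-0.1, -0.3, -0.8]
width: 0.702
finger_force: 0.0
```

```bash
python3 pm.py
cat > sc.py <<'E'
from wm import *
# overhang from each fixed camera: plate front corners & board far edge, by colour/height
b=np.radians(22.85);n=np.array([np.cos(b),np.sin(b)]);t=np.array([-n[1],n[0]])
for c in ('scene','side'):
    info=arm.camera_info(c);I,D=arm.capture(c);cv2.imwrite(f'pics/{c}9.png',I);np.savez(f'{c}9.npz',I=I,D=D)
    P=cloud(info,D);z=P[...,2];hsv=cv2.cvtColor(I,cv2.COLOR_BGR2HSV)
    top=(z>54)&(z<72)&(D>0)&(P[...,0]>250)&(P[...,0]<720)&(abs(P[...,1]-14)<260)
    X=P[...,:2]-[479,14.4];bx=X@n;by=X@t
    wood=top&(hsv[...,1]>75)
    f=[bx[wood&(by>k)&(by<k+6)].max() for k in range(-190,190,6) if not(-95<k<45)]
    pl=top&(hsv[...,1]<65)&(abs(by+26)<70)
    pl=cv2.connectedComponentsWithStats(pl.astype(np.uint8));k=1+np.argmax(pl[2][1:,4]);m=pl[1]==k
    g=[(k,round(bx[m&(by>k)&(by<k+8)].max(),1)) for k in range(-66,16,8) if (m&(by>k)&(by<k+8)).any()]
    print(c,'far edge',np.median(f).round(1),'front',g,'rect',rect(P[m][:,:2]),'by',np.percentile(by[m],[1,99]).round(1))
E
python3 sc.py
```

```text
12.525 [518.1   2.6  28.6] [1.9 0.1 0.4]
cols 144 469 rows [  0 305]
rear yaw 22.779709 rear bx from tcp 10.098386666472773 from near edge 181.978444280038
scene far edge 140.4 front [(-66, np.float64(162.7)), (-58, np.float64(162.9)), (-50, np.float64(162.3)), (-42, np.float64(162.7)), (-34, np.float64(163.0)), (-26, np.float64(162.9)), (-18, np.float64(163.0)), (-10, np.float64(160.6)), (-2, np.float64(162.8)), (6, np.float64(162.9)), (14, np.float64(162.7))] rect ((579.5960083007812, 32.48834228515625), (127.13214874267578, 103.2722396850586), 22.15538787841797) by [-72.2  26.6]
side far edge 136.7 front [(-50, np.float64(43.0)), (-42, np.float64(54.5)), (-34, np.float64(68.8)), (-26, np.float64(75.2)), (-18, np.float64(83.2)), (-10, np.float64(93.0)), (-2, np.float64(95.2)), (6, np.float64(97.6)), (14, np.float64(96.8))] rect ((544.04345703125, 36.27153015136719), (76.58488464355469, 51.38650131225586), 43.567501068115234) by [-40.5  26.2]
```

Wrist and scene agree on a 22 mm overhang, square to within about 0.1°. I'll push the remaining 7.8 mm.

Call:
move_arm([
  {"x": 0.0018, "y": 0.00076, "z": 0.0, "ax": 0.0, "ay": 0.0, "az": 0.0, "jaw": 0.06},
  {"x": 0.0018, "y": 0.00076, "z": 0.0, "ax": 0.0, "ay": 0.0, "az": 0.0, "jaw": 0.06},
  {"x": 0.0018, "y": 0.00076, "z": 0.0, "ax": 0.0, "ay": 0.0, "az": 0.0, "jaw": 0.06},
  {"x": 0.0018, "y": 0.00076, "z": 0.0, "ax": 0.0, "ay": 0.0, "az": 0.0, "jaw": 0.06},
  {"x": 0.0, "y": 0.0, "z": 0.0, "ax": 0.0, "ay": 0.0, "az": 0.0, "jaw": 0.06},
  {"x": -0.0092, "y": -0.0039, "z": 0.0, "ax": 0.0, "ay": 0.0, "az": 0.0, "jaw": 0.06},
  {"x": -0.0184, "y": -0.0078, "z": 0.0, "ax": 0.0, "ay": 0.0, "az": 0.0, "jaw": 0.06},
  {"x": 0.0, "y": 0.0, "z": 0.0, "ax": 0.0, "ay": 0.0, "az": 0.0, "jaw": 0.06},
  {"x": 0.0, "y": 0.0, "z": 0.0, "ax": 0.0, "ay": 0.0, "az": 0.0, "jaw": 0.06},
])

```text
t: 13.75
position: [497.8, -6.2, 28.9]
tcp_rot: [-3.08, -0.62, -0.002]
force: [-0.1, 0.2, -0.9]
width: 0.702
finger_force: 0.0
```

```bash
python3 pm.py; python3 sc.py
```

```text
13.8 [497.8  -6.2  28.8] [ 0.3 -0.5 -0.3]
cols 144 468 rows [  0 228]
rear yaw 22.776237 rear bx from tcp 38.831953894663286 from near edge 188.5953390333226
scene far edge 140.4 front [(-66, np.float64(169.5)), (-58, np.float64(169.8)), (-50, np.float64(169.2)), (-42, np.float64(169.5)), (-34, np.float64(169.6)), (-26, np.float64(168.9)), (-18, np.float64(169.6)), (-10, np.float64(169.5)), (-2, np.float64(169.7)), (6, np.float64(169.5)), (14, np.float64(169.5))] rect ((588.8604125976562, 36.588130950927734), (119.820068359375, 102.41124725341797), 23.10427474975586) by [-72.1  26. ]
side far edge 136.5 front [(-66, np.float64(169.0)), (-58, np.float64(166.1)), (-50, np.float64(169.2)), (-42, np.float64(169.0)), (-34, np.float64(171.1)), (-26, np.float64(165.8)), (-18, np.float64(168.5)), (-10, np.float64(166.9)), (-2, np.float64(167.0)), (6, np.float64(167.1))] rect ((614.2908325195312, 12.00689697265625), (143.51992797851562, 69.60909271240234), 55.6297607421875) by [-71.6   6.8]
```

Call:
move_arm([
  {"x": 0.0, "y": 0.0, "z": 0.05, "ax": 0.0, "ay": 0.0, "az": 0.0, "jaw": 0.06},
  {"x": 0.0, "y": 0.0, "z": 0.06, "ax": 0.0, "ay": 0.0, "az": 0.0, "jaw": 0.06},
  {"x": 0.037, "y": 0.0156, "z": 0.03, "ax": 0.0, "ay": 0.0, "az": 0.0, "jaw": 0.06},
  {"x": 0.037, "y": 0.0156, "z": 0.0, "ax": 0.0, "ay": 0.0, "az": 0.0, "jaw": 0.06},
  {"x": 0.0, "y": 0.0, "z": 0.0, "ax": 0.0, "ay": 0.0, "az": 0.0, "jaw": 0.06},
  {"x": 0.0, "y": 0.0, "z": 0.0, "ax": 0.0, "ay": 0.0, "az": 0.0, "jaw": 0.06},
  {"x": 0.0, "y": 0.0, "z": 0.0, "ax": 0.0, "ay": 0.0, "az": 0.0, "jaw": 0.06},
])

```text
t: 14.78
position: [570.6, 24.5, 168.7]
tcp_rot: [3.08, 0.62, -0.0]
force: [-0.1, -0.7, 0.6]
width: 0.705
finger_force: 0.0
```

```bash
cat > fin.py <<'E'
from wm import *
s=arm.get_state();info=arm.camera_info('wrist');I,D=arm.capture('wrist');cv2.imwrite('pics/w4.png',I)
P=cloud(info,D);z=P[...,2];hsv=cv2.cvtColor(I,cv2.COLOR_BGR2HSV)
print(s['t'],s['position'].round(1),np.round(s['qvel'],3).max())
X=P[...,:2]-[479,14.4];b=np.radians(22.85);n=np.array([np.cos(b),np.sin(b)]);t=np.array([-n[1],n[0]]);by=X@t
m=(z>52)&(z<72)&(D>0)
A,B,R=[],[],[]
for u in range(30,610,3):
    r=np.flatnonzero(m[:,u])
    if not len(r) or r.min()<3: continue
    v=r.min();c=by[v+3,u]
    if -66<c<20: A.append(onplane(info,u,v-.5,66)[:2])
    elif c<-85 or c>40: B.append(onplane(info,u,v-.5,60)[:2])
print(len(A),len(B))
(d,p),(e,q)=lf(B),lf(A);nn=np.array([d[1],-d[0]])
print('board yaw',np.degrees(np.arctan2(d[1],d[0]))-90,'plate yaw',np.degrees(np.arctan2(e[1],e[0]))-90,'overhang',(np.mean(A,0)-p)@nn, 'far edge bx',(p-[479,14.4])@n)
E
python3 fin.py
```

```text
14.775 [570.6  24.5 168.7] 0.001
42 125
board yaw 22.76416 plate yaw 22.763672 overhang 28.020745272399616 far edge bx 140.10855557156887
```

View pics/w4.png

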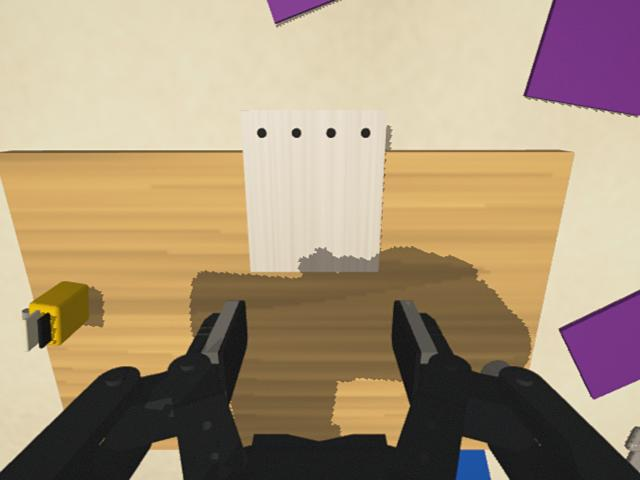

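The wrist view shows the plate square over the far edge, with its front at row 110, the holes at row 132 and the board edge at row 151. The depth mask counted some of the board's front face (the dark strip), so I'll refine using the colour edges.

```bash
cat > fin2.py <<'E'
from wm import *
import sys
info=arm.camera_info('wrist');I,D=arm.capture('wrist')
g=cv2.GaussianBlur(I,(0,0),.7).astype(float)
def prof(u0,u1,plane,rows,sign,ch):
    o=[]
    for u in range(u0,u1,2):
        p=g[:,u,ch];d=sign*np.diff(p)[rows[0]:rows[1]];k=rows[0]+np.argmax(d);o.append(onplane(info,u,k+.5,plane)[:2])
    return o
# dark strip -> wood: red rises going down
B=prof(20,225,60,(140,165),1,2)+prof(410,560,60,(140,165),1,2)
d,p=lf(B);nn=np.array([d[1],-d[0]])
A=[]
for u in range(252,374,2):
    s=(g[:,u,2]-g[:,u,0]);dd=-np.diff(s)[95:120];A.append(onplane(info,u,95+np.argmax(dd)+.5,66)[:2])
e,q=lf(A)
print('yaw',np.degrees(np.arctan2(d[1],d[0]))-90,np.degrees(np.arctan2(e[1],e[0]))-90,'overhang',(q-p)@nn)
gray=cv2.cvtColor(I,cv2.COLOR_BGR2GRAY);n,l,st,c=cv2.connectedComponentsWithStats(((gray[100:200,245:380]<80)).astype(np.uint8))
for k in range(1,n):
    if 20<st[k,4]<200: print('hole past edge',((onplane(info,*(c[k]+[245,100]),66)[:2]-p)@nn).round(2),'-> overhang',((onplane(info,*(c[k]+[245,100]),66)[:2]-p)@nn+15).round(2))
E
python3 fin2.py
```

```text
yaw 22.905167 22.762016 overhang 29.097897
hole past edge 13.86 -> overhang 28.86
hole past edge 13.8 -> overhang 28.8
hole past edge 13.78 -> overhang 28.78
hole past edge 13.73 -> overhang 28.73
```

About 28.9 mm and square. I'll go back in for a 1.1 mm nudge.

Call:
move_arm([
  {"x": -0.037, "y": -0.0156, "z": 0.0, "ax": 0.0, "ay": 0.0, "az": 0.0, "jaw": 0.06},
  {"x": -0.037, "y": -0.0156, "z": 0.0, "ax": 0.0, "ay": 0.0, "az": 0.0, "jaw": 0.06},
  {"x": 0.0, "y": 0.0, "z": 0.0, "ax": 0.0, "ay": 0.0, "az": 0.0, "jaw": 0.06},
  {"x": 0.0, "y": 0.0, "z": -0.05, "ax": 0.0, "ay": 0.0, "az": 0.0, "jaw": 0.06},
  {"x": 0.0, "y": 0.0, "z": -0.05, "ax": 0.0, "ay": 0.0, "az": 0.0, "jaw": 0.06},
  {"x": 0.0, "y": 0.0, "z": -0.03, "ax": 0.0, "ay": 0.0, "az": 0.0, "jaw": 0.06},
  {"x": 0.0, "y": 0.0, "z": -0.01, "ax": 0.0, "ay": 0.0, "az": 0.0, "jaw": 0.06},
  {"x": 0.0, "y": 0.0, "z": 0.0, "ax": 0.0, "ay": 0.0, "az": 0.0, "jaw": 0.06},
  {"x": 0.0, "y": 0.0, "z": 0.0, "ax": 0.0, "ay": 0.0, "az": 0.0, "jaw": 0.06},
])

```text
t: 16.0
position: [498.3, -6.1, 29.7]
tcp_rot: [3.08, 0.62, 0.004]
force: [0.3, 0.3, -0.7]
width: 0.702
finger_force: 0.0
```

Call:
move_arm([
  {"x": 0.01106, "y": 0.00466, "z": 0.0, "ax": 0.0, "ay": 0.0, "az": 0.0, "jaw": 0.06},
  {"x": 0.01106, "y": 0.00466, "z": 0.0, "ax": 0.0, "ay": 0.0, "az": 0.0, "jaw": 0.06},
  {"x": 0.0, "y": 0.0, "z": 0.0, "ax": 0.0, "ay": 0.0, "az": 0.0, "jaw": 0.06},
  {"x": 0.0018, "y": 0.00076, "z": 0.0, "ax": 0.0, "ay": 0.0, "az": 0.0, "jaw": 0.06},
  {"x": 0.0018, "y": 0.00076, "z": 0.0, "ax": 0.0, "ay": 0.0, "az": 0.0, "jaw": 0.06},
  {"x": 0.001, "y": 0.00042, "z": 0.0, "ax": 0.0, "ay": 0.0, "az": 0.0, "jaw": 0.06},
  {"x": 0.001, "y": 0.00042, "z": 0.0, "ax": 0.0, "ay": 0.0, "az": 0.0, "jaw": 0.06},
  {"x": 0.001, "y": 0.00042, "z": 0.0, "ax": 0.0, "ay": 0.0, "az": 0.0, "jaw": 0.06},
  {"x": 0.0, "y": 0.0, "z": 0.0, "ax": 0.0, "ay": 0.0, "az": 0.0, "jaw": 0.06},
])

```text
t: 17.12
position: [525.0, 5.4, 28.5]
tcp_rot: [3.08, 0.62, -0.003]
force: [-3.4, -1.8, 3.0]
width: 0.701
finger_force: 1.8
```

Call:
move_arm([
  {"x": -0.0092, "y": -0.0039, "z": 0.0, "ax": 0.0, "ay": 0.0, "az": 0.0, "jaw": 0.06},
  {"x": -0.0195, "y": -0.0082, "z": 0.0, "ax": 0.0, "ay": 0.0, "az": 0.0, "jaw": 0.06},
  {"x": 0.0, "y": 0.0, "z": 0.05, "ax": 0.0, "ay": 0.0, "az": 0.0, "jaw": 0.06},
  {"x": 0.0, "y": 0.0, "z": 0.06, "ax": 0.0, "ay": 0.0, "az": 0.0, "jaw": 0.06},
  {"x": 0.037, "y": 0.0156, "z": 0.03, "ax": 0.0, "ay": 0.0, "az": 0.0, "jaw": 0.06},
  {"x": 0.037, "y": 0.0156, "z": 0.0, "ax": 0.0, "ay": 0.0, "az": 0.0, "jaw": 0.06},
  {"x": 0.0, "y": 0.0, "z": 0.0, "ax": 0.0, "ay": 0.0, "az": 0.0, "jaw": 0.06},
  {"x": 0.0, "y": 0.0, "z": 0.0, "ax": 0.0, "ay": 0.0, "az": 0.0, "jaw": 0.06},
  {"x": 0.0, "y": 0.0, "z": 0.0, "ax": 0.0, "ay": 0.0, "az": 0.0, "jaw": 0.06},
])

```text
t: 18.25
position: [570.5, 24.5, 168.8]
tcp_rot: [-3.08, -0.62, -0.0]
force: [0.5, 0.7, 0.3]
width: 0.7
finger_force: 0.0
```

```bash
python3 fin2.py; python3 fin.py
```

```text
yaw 22.90406 22.761093 overhang 29.075556
hole past edge 14.2 -> overhang 29.2
hole past edge 14.11 -> overhang 29.11
hole past edge 14.14 -> overhang 29.14
hole past edge 14.02 -> overhang 29.02
18.3 [570.6  24.5 168.9] 0.007
42 125
board yaw 22.760826 plate yaw 22.760323 overhang 28.041648074015228 far edge bx 140.23894948347998
```

Call:
move_arm([
  {"x": -0.037, "y": -0.0156, "z": 0.0, "ax": 0.0, "ay": 0.0, "az": 0.0, "jaw": 0.06},
  {"x": -0.037, "y": -0.0156, "z": 0.0, "ax": 0.0, "ay": 0.0, "az": 0.0, "jaw": 0.06},
  {"x": 0.0, "y": 0.0, "z": 0.0, "ax": 0.0, "ay": 0.0, "az": 0.0, "jaw": 0.06},
  {"x": 0.0, "y": 0.0, "z": -0.05, "ax": 0.0, "ay": 0.0, "az": 0.0, "jaw": 0.06},
  {"x": 0.0, "y": 0.0, "z": -0.05, "ax": 0.0, "ay": 0.0, "az": 0.0, "jaw": 0.06},
  {"x": 0.0, "y": 0.0, "z": -0.03, "ax": 0.0, "ay": 0.0, "az": 0.0, "jaw": 0.06},
  {"x": 0.0, "y": 0.0, "z": -0.01, "ax": 0.0, "ay": 0.0, "az": 0.0, "jaw": 0.06},
  {"x": 0.0, "y": 0.0, "z": 0.0, "ax": 0.0, "ay": 0.0, "az": 0.0, "jaw": 0.06},
  {"x": 0.0, "y": 0.0, "z": 0.0, "ax": 0.0, "ay": 0.0, "az": 0.0, "jaw": 0.06},
])

```text
t: 19.48
position: [498.4, -6.2, 29.7]
tcp_rot: [3.08, 0.62, 0.004]
force: [0.0, 0.2, -0.3]
width: 0.702
finger_force: 0.0
```

Call:
move_arm([
  {"x": 0.01106, "y": 0.00466, "z": 0.0, "ax": 0.0, "ay": 0.0, "az": 0.0, "jaw": 0.06},
  {"x": 0.01106, "y": 0.00466, "z": 0.0, "ax": 0.0, "ay": 0.0, "az": 0.0, "jaw": 0.06},
  {"x": 0.0018, "y": 0.00076, "z": 0.0, "ax": 0.0, "ay": 0.0, "az": 0.0, "jaw": 0.06},
  {"x": 0.0018, "y": 0.00076, "z": 0.0, "ax": 0.0, "ay": 0.0, "az": 0.0, "jaw": 0.06},
  {"x": 0.001, "y": 0.00042, "z": 0.0, "ax": 0.0, "ay": 0.0, "az": 0.0, "jaw": 0.06},
  {"x": 0.001, "y": 0.00042, "z": 0.0, "ax": 0.0, "ay": 0.0, "az": 0.0, "jaw": 0.06},
  {"x": 0.001, "y": 0.00042, "z": 0.0, "ax": 0.0, "ay": 0.0, "az": 0.0, "jaw": 0.06},
  {"x": 0.0009, "y": 0.00038, "z": 0.0, "ax": 0.0, "ay": 0.0, "az": 0.0, "jaw": 0.06},
  {"x": 0.0, "y": 0.0, "z": 0.0, "ax": 0.0, "ay": 0.0, "az": 0.0, "jaw": 0.06},
  {"x": 0.0, "y": 0.0, "z": 0.0, "ax": 0.0, "ay": 0.0, "az": 0.0, "jaw": 0.06},
])

```text
t: 20.72
position: [526.6, 6.0, 28.5]
tcp_rot: [3.08, 0.62, -0.0]
force: [-2.0, -0.9, 1.6]
width: 0.701
finger_force: 1.2
```

Call:
move_arm([
  {"x": -0.0092, "y": -0.0039, "z": 0.0, "ax": 0.0, "ay": 0.0, "az": 0.0, "jaw": 0.06},
  {"x": -0.0204, "y": -0.0086, "z": 0.0, "ax": 0.0, "ay": 0.0, "az": 0.0, "jaw": 0.06},
  {"x": 0.0, "y": 0.0, "z": 0.05, "ax": 0.0, "ay": 0.0, "az": 0.0, "jaw": 0.06},
  {"x": 0.0, "y": 0.0, "z": 0.06, "ax": 0.0, "ay": 0.0, "az": 0.0, "jaw": 0.06},
  {"x": 0.037, "y": 0.0156, "z": 0.03, "ax": 0.0, "ay": 0.0, "az": 0.0, "jaw": 0.06},
  {"x": 0.037, "y": 0.0156, "z": 0.0, "ax": 0.0, "ay": 0.0, "az": 0.0, "jaw": 0.06},
  {"x": 0.0, "y": 0.0, "z": 0.0, "ax": 0.0, "ay": 0.0, "az": 0.0, "jaw": 0.06},
  {"x": 0.0, "y": 0.0, "z": 0.0, "ax": 0.0, "ay": 0.0, "az": 0.0, "jaw": 0.06},
  {"x": 0.0, "y": 0.0, "z": 0.0, "ax": 0.0, "ay": 0.0, "az": 0.0, "jaw": 0.06},
])

```text
t: 21.85
position: [570.6, 24.5, 168.8]
tcp_rot: [-3.08, -0.62, -0.0]
force: [0.4, 0.3, 0.3]
width: 0.702
finger_force: 0.0
```

```bash
python3 fin2.py; python3 sc.py | cut -c1-420
```

```text
yaw 22.905884 22.762428 overhang 31.006742
hole past edge 15.77 -> overhang 30.77
hole past edge 15.81 -> overhang 30.81
hole past edge 15.65 -> overhang 30.65
hole past edge 15.58 -> overhang 30.58
scene far edge 140.3 front [(-66, np.float64(171.1)), (-58, np.float64(171.5)), (-50, np.float64(171.2)), (-42, np.float64(171.6)), (-34, np.float64(170.9)), (-26, np.float64(171.3)), (-18, np.float64(171.6)), (-10, np.float64(171.2)), (-2, np.float64(169.8)), (6, np.float64(171.2)), (14, np.float64(171.4))] rect ((590.1124267578125, 37.46106719970703), (120.63955688476562, 102.65804290771484), 23.118375778198242) by
side far edge 138.0 front [(-66, np.float64(167.3)), (-58, np.float64(171.3)), (-50, np.float64(170.2)), (-42, np.float64(167.8)), (-34, np.float64(168.9)), (-26, np.float64(169.1)), (-18, np.float64(168.9)), (-10, np.float64(170.2)), (-2, np.float64(168.4)), (6, np.float64(168.1)), (14, np.float64(171.0))] rect ((587.9335327148438, 36.95918273925781), (123.99439239501953, 100.61712646484375), 23.036376953125) by [-7
```

```bash
python3 -c "
from station import arm
print(arm.get_state()['t'],arm.job_done())"
```

```text
the job is handed in; nothing more can be done
22.0 None
```

I pushed the aluminium plate until its screw-hole end sticks out about 30.7 mm past the board's far edge (asked: 30 mm), square to within about 0.15°; the arm is clear, no bystander was touched, and the job was handed in at 22 s.

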